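Check the relief valve, then set the bench gas valve two turns open

TASK

Pull the red sprung knob of the relief valve up to its stop to blow off the gas line, hold it there for a moment and let it go back down. Then, using the orange handle, screw the blue handwheel valve clockwise until it is fully shut against its stop, and open it again by exactly two full turns. Finish still gripping the orange handle there, without letting go, and leave the vials, the dish and the cork ring where they stand.

Things in the scene. Friction and masses are not known exactly. Their poses are not given: they have to be found in the camera images.
- vent (a joint): lift of the red relief knob in m: 0 = down, pressed home by its spring; it slides straight up to a hard stop at 0.020. The spring pulls back with about 4 N when down and 10 N at the stop, and returns the knob by itself when it is let go
- vent_grip (a point): centre of the red relief knob, an upright cylinder 30 mm across and 22 mm high on a 12 mm stem, on top of a round brass turret 50 mm high fixed to the bench. The knob's centre is 77 mm above the bench when down, 27 mm above the brass below it. The z axis is up; the x axis points to a small round gauge fixed low beside the turret (centre 70 mm away, top under 45 mm high), roughly away from the robot
- wheel (a joint): opening angle of the blue handwheel in rad: 0 = fully shut against its hard stop, grows counterclockwise seen from above (opening), 6.283 per turn, ends at 20. It starts about 0.6 to 1.5 turns open, turns with a light constant friction (about 1 N at the handle) and stays where it is left
- wheel_hub (a point): centre of the blue handwheel, on its upright turning axis, in the plane of the rim, 92 mm above the bench. The wheel lies flat: rim centre-line radius 55 mm, rim 12 mm thick, three spokes, on a brass turret fixed to the bench. The x axis points along the spoke that carries the orange handle
- crank: orange handle standing upright on the rim of the blue wheel, 55 mm from the wheel's axis: a cylinder 22 mm across and 50 mm long that spins freely about its own upright axis, so it can be gripped from above and led round in a circle without turning the hand. The origin is its centre, 128 mm above the bench and 36 mm above the plane of the rim; 5 mm of free height between its lower end and the rim
- vial_a: loose amber glass vial with white cap, 28 mm across and 60 mm high, between the two turrets; origin at the centre of its underside; leave alone
- vial_b: a like loose vial, 28 mm across and 60 mm high, beyond the turrets; origin at the centre of its underside; leave alone
- dish: loose white round porcelain dish, 100 mm across and 40 mm high, beside the turrets; origin at the centre of its underside; leave alone
- cork_ring: loose cork ring, 96 mm outside, 52 mm inside, 28 mm high, beside the turrets; origin at the centre of its underside; leave alone
Mind the look-alikes: they are no part of the job. Leave any green look-alike of the part that bears wheel alone.

How it is judged:
On the way, in this order (a step that is already met when the one before it is completed fails the run):
1. the red relief knob is pulled up to its stop (18 of 20 mm or more) (value of joint vent above 0.018 m), for 0.2 s.
2. the relief knob is back down (within 4 mm) (value of joint vent below 0.004 m), for 0.1 s.
3. the wheel is screwed shut against its stop (within 0.08 rad) (value of joint wheel below 0.08 rad), for 0.1 s.
At the end, for the whole second after the job is handed in: the wheel stands still two turns (12.57 rad, within 0.2 rad) from its shut stop, the fingers still grip the orange handle (more than 3 N, grasp point within 35 mm of the handle's centre), and the relief knob is down (within 4 mm) (value of joint wheel between 12.366 and 12.766 rad and velocity of joint wheel between -0.1 and 0.1 rad/s and contact force between the fingers and crank above 3 N and distance between the grasp point and crank below 0.035 m and value of joint vent below 0.004 m); the arm keeps its last pose, push and grip.
It fails at once if the first vial is pushed or lifted more than 25 mm from its place or tipped over (distance of vial_a from where it was at the start of the episode above 0.025 m or angle between vial_a's own z axis and vertical above 0.35 rad).
It fails at once if the second vial is pushed or lifted more than 25 mm from its place or tipped over (distance of vial_b from where it was at the start of the episode above 0.025 m or angle between vial_b's own z axis and vertical above 0.35 rad).
It fails at once if the white dish is pushed or lifted more than 25 mm from its place or tipped over (distance of dish from where it was at the start of the episode above 0.025 m or angle between dish's own z axis and vertical above 0.35 rad).
It fails at once if the cork ring is pushed or lifted more than 25 mm from its place or tipped over (distance of cork_ring from where it was at the start of the episode above 0.025 m or angle between cork_ring's own z axis and vertical above 0.35 rad).
It also fails if it takes over 72 s, if anything falls off the work surface, if the arm or the gripper's body presses on something with over 40 N, if the wrist force passes 120 N, or if a joint passes its speed limit or range.

ROBOT

A 7-joint arm with a two-finger parallel gripper is mounted at the origin on the work surface. World frame = base frame: x ahead of the robot, y to its left, z up, the work surface at z = 0. Lengths are in m, angles in rad, forces in N, time in s.
With the tool pointing down it reaches from about 0.4 to 0.85 m from the base axis. Payload 10.4 kg.
Tool frame: the origin (TCP) lies at the very end of the fingers, on their centre line; the grasp point (between the pads) lies 19 mm behind it; z points along the fingers, y is the direction in which the jaws open and shut (so a half turn about z gives the same grasp; the last joint's range is limited). The gripper opens to 85 mm and grips with 20 to 120 N. Pads are 22 mm wide; open, the fingers measure 114 mm over their backs; the gripper's body (76 mm by 85 mm) begins 54 mm behind the grasp point. The pads swing forward as they close: fully open they stand 13 mm farther back than shut.
Start: joints at [1.297, 0.332, -0.065, 1.46, 0.022, 1.35, -0.088], TCP at [0.155, -0.605, 0.231] pointing down, gripper open.
Joint ranges: [-2.6, 2.6], [-0.5, 2.12], [-1.47, 1.34], [0.16, 2.42], [-1.27, 4.41], [0.06, 2.06], [-2.6, 2.6]. Speed limits (rad/s): [2.22, 2.22, 2.79, 2.79, 3.14, 3.14, 3.14].

INTERFACE

Orientations are given as a unit quaternion [w, x, y, z].
In Python, from cell import * gives the robot as it stands.
- The arm moves only by the shell command python3 -m jog 'ROWS' [FORCE]. ROWS is JSON, a list of rows, each an object of numbers: "tx", "ty", "tz": the shift along the tool's x, y, z in mm; "rx", "ry", "rz": the turn, a rotation vector about the tool's x, y, z in degrees; "claw": the opening, from 0 (shut) to 1 (fully open). A call has 1 to 12 rows; each row is the pose to reach, as a shift and turn from the pose measured when the call began, along the tool's axes at that moment; what a row does not reach only later rows make up. A row lasts 1/12 s, in which the tool goes at most 41.7 mm and 7.16 degrees, less where a joint would pass 70% of its speed; a pose out of reach is approached as far as the arm can. A call with a gripper value outside its range is refused whole. The fingers move at their own pace and stop on an object; FORCE is the grip in N (left out, the last holds). Time passes only in rows, so rows that repeat a pose let the fingers close. It gives the time, the measured TCP pose, the force and the opening at its end, in the units of the state.
- read_state(): the state, without advancing time (a new reading comes with each control period).
- read_camera(name): name is "side" or "top"; returns (picture, depth): 384x512x3 uint8, red, green, blue; 384x512 float32, m along the optical axis (not along the pixel's ray), 0 where there is no reading.
- camera_model(name): a dict with "fx", "fy", "cx", "cy" (pixels), "R" (3x3) and "t" (3): a world point X has camera coordinates R X + t. Camera axes: x right, y down, z forward; pixel columns grow to the right and rows downward; lengths in m; the calibration is good to about 2 mm. A picture is of the moment at which its call begins. camera_model takes no time and is no camera call.
- job_done(): hands the job in, once; it reports no verdict.
The state is a dict: "t": time; "q": joint angles; "joint_velocities": joint speeds; "joint_efforts": joint torques, N m; "ee_pos": TCP position; "orientation": TCP orientation; "contact_force": force on the tool from outside, world axes, zero at the start; "ft_torque": the same for the moment, N m; "opening": finger opening in m.
Only numpy, scipy, OpenCV 4.12 (cv2) and the standard library are available. Lean on these libraries where they do the work, as an engineer would, in place of code of your own. Each camera call takes 0.05 s, during which the arm holds its last target. There are 200 camera calls.

## Working session

There is one attempt and no reset: what is moved stays moved. The work goes in short steps, Python scripts to look and compute and a shell command to move; the robot and the scene stay as the last step left them, time stands still between calls to the robot, and variables do not carry over. Pictures are saved under pics/ and viewed, about 8 in all and at most 12, crops included, and the job is handed in when it is done.

```bash
mkdir -p pics; ls
python3 - <<'E'
from cell import *
import cv2,numpy as np
for n in("top","side"):
    p,d=read_camera(n); np.savez(f"{n}0.npz",p=p,d=d)
    cv2.imwrite(f"pics/{n}0.png",cv2.resize(p[:,:,::-1],(800,600)))
    m=camera_model(n);print(n,m['fx'],m['cx'],m['cy'],np.round(m['R'],3).tolist(),m['t'])
print(read_state())
E
```

```text
pics
top 476.6902062878394 258.3996547604568 190.58016193027285 [[-0.018, -1.0, -0.017], [-0.986, 0.021, -0.163], [0.163, 0.014, -0.986]] [-0.01486936  0.56522688  1.24184905]
side 354.9989718717615 253.9703865471715 192.97903280668197 [[0.93, -0.366, 0.014], [-0.238, -0.633, -0.737], [0.279, 0.682, -0.676]] [-0.50094282  0.17853717  0.89725044]
{'t': 0.1, 'q': array([ 1.29739674,  0.33279564, -0.06472384,  1.46086492,  0.02161743,
        1.34990422, -0.08852203]), 'joint_velocities': array([ 0.0013806 , -0.00227769,  0.0001973 , -0.00275722, -0.00041626,
       -0.00194368,  0.00114084]), 'joint_efforts': array([ 6.83282760e-04, -6.26746988e+01,  4.86849924e-02, -3.92432141e+01,
        1.63754466e-02,  6.82978687e-03,  3.19581886e-05]), 'ee_pos': array([ 0.15503188, -0.60511495,  0.23060008]), 'orientation': array([-6.27781267e-04,  9.92146059e-01,  1.25083135e-01, -1.13275090e-04]), 'contact_force': array([ 0.3602508 , -0.36905457,  0.2490739 ]), 'ft_torque': array([-0.01058771, -0.01912263,  0.02596708]), 'opening': 0.08486929805392875}
```

View pics/top0.png

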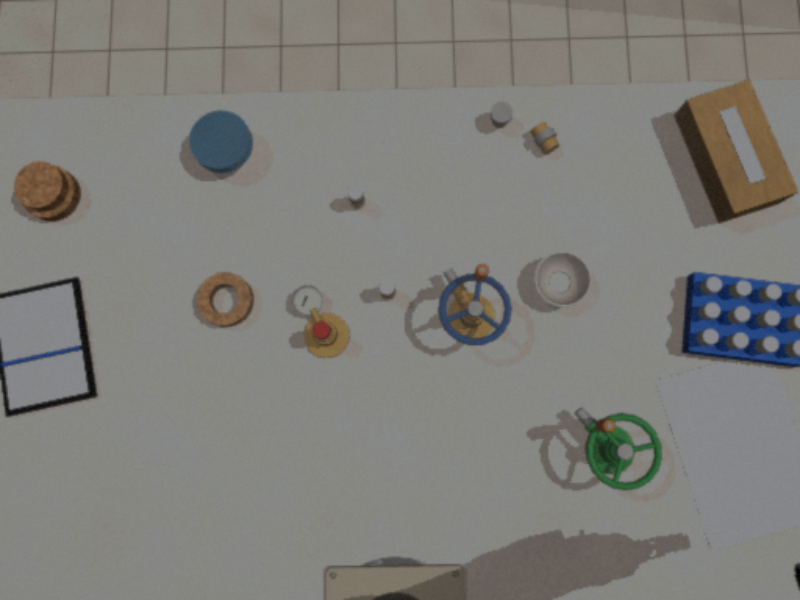

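View pics/side0.png

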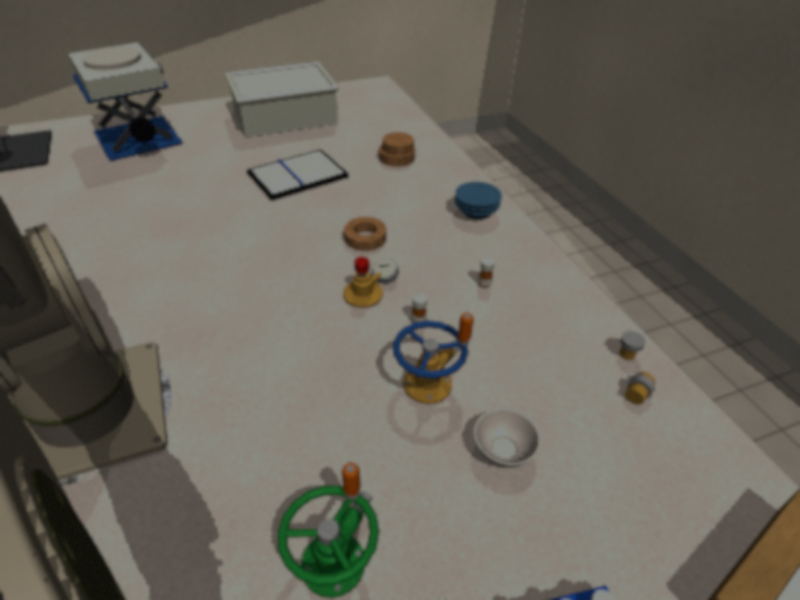

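The top view (800x600) shows the red knob at (321,329) with its gauge at (308,300), the blue wheel at (475,308) with its orange handle at (482,271), and vial_a at (387,290). It also shows vial_b at (356,198), the dish at (562,280) and the cork ring at (224,299). There are two handwheels. The one at (624,451) is the green look-alike with its own orange handle, so the blue one at (475,308) is the one meant. Next I'll measure positions and make one confirming crop.

```bash
cat > h.py <<'E'
from cell import *
import cv2,numpy as np
def ray(n,u,v):
    m=camera_model(n);R=np.array(m['R']);t=np.array(m['t'])
    return -R.T@t, R.T@np.array([(u-m['cx'])/m['fx'],(v-m['cy'])/m['fy'],1])
def onz(n,u,v,z):
    o,d=ray(n,u,v);return o+d*(z-o[2])/d[2]
def tri(a,b):
    (o1,d1),(o2,d2)=ray("top",*a),ray("side",*b)
    s=np.linalg.lstsq(np.c_[d1,-d2],o2-o1,rcond=None)[0]
    p,q=o1+d1*s[0],o2+d2*s[1];return (p+q)/2,np.linalg.norm(p-q)
def world(n,d,mask):
    v,u=np.nonzero(mask&(d>0));o,_=ray(n,0,0)
    return np.array([o+ray(n,x,y)[1]*d[y,x] for x,y in zip(u,v)])
def blobs(p,lo,hi,mn=8):
    h=cv2.cvtColor(p,cv2.COLOR_RGB2HSV);m=cv2.inRange(h,lo,hi)
    k,l,s,c=cv2.connectedComponentsWithStats(m)
    return [(c[i].round(1).tolist(),s[i].tolist(),l==i) for i in range(1,k) if s[i,4]>=mn]
RED=((0,150,60),(4,255,255));ORA=((5,190,120),(14,255,255));BLU=((105,120,40),(122,255,255))
E
python3 - <<'E'
from h import *
for n in("top","side"):
    z=np.load(n+"0.npz");p,d=z['p'],z['d']
    for k,c in dict(red=RED,ora=ORA,blu=BLU).items():
        for b in blobs(p,*c,mn=15):
            w=world(n,d,b[2])
            if len(w):print(n,k,b[0],b[1],np.median(w,0).round(3),'min',np.percentile(w,3,0).round(3),'max',np.percentile(w,97,0).round(3))
p=np.load("top0.npz")['p'][130:330,180:440,::-1]
cv2.imwrite("pics/crop.png",cv2.resize(p,None,fx=3,fy=3,interpolation=cv2.INTER_CUBIC))
E
```

```text
top red [205.0, 210.8] [200, 206, 11, 11, 85] [0.507 0.113 0.087] min [0.497 0.102 0.082] max [0.518 0.126 0.09 ]
top blu [473.0, 205.0] [437, 175, 75, 59, 2307] [ 0.513 -0.601  0.034] min [ 0.447 -0.695  0.018] max [ 0.59  -0.517  0.039]
top blu [302.6, 204.0] [282, 181, 44, 39, 211] [ 0.513 -0.137  0.096] min [ 0.48  -0.198  0.092] max [ 0.574 -0.088  0.101]
top blu [24.9, 227.8] [0, 222, 52, 13, 104] [0.479 0.617 0.021] min [0.466 0.551 0.014] max [0.493 0.684 0.024]
side red [231.3, 169.3] [228, 165, 8, 10, 67] [0.507 0.104 0.086] min [0.496 0.1   0.069] max [0.518 0.117 0.091]
side ora [224.2, 302.6] [220, 300, 9, 5, 20] [ 0.342 -0.344  0.153] min [ 0.335 -0.347  0.151] max [ 0.35  -0.34   0.155]
side blu [52.2, 56.0] [48, 48, 10, 17, 31] [0.031 0.948 0.171] min [0.014 0.867 0.167] max [0.048 1.031 0.173]Traceback (most recent call last):
  File "<stdin>", line 6, in <module>
  File "h.py", line 14, in world
    return np.array([o+ray(n,x,y)[1]*d[y,x] for x,y in zip(u,v)])
                       ~~~^^^^^^^
  File "h.py", line 4, in ray
    m=camera_model(n);R=np.array(m['R']);t=np.array(m['t'])
ValueError: time passes only in moves, steps and waits
```

```bash
sed -i 's/^def ray/M={n:camera_model(n) for n in ("top","side")}\ndef ray/; s/m=camera_model(n);R/m=M[n];R/' h.py
sed -i '/^RED/s/ORA=.*BLU/ORA=((5,120,90),(14,255,255));BLU/;s/(105,120,40)/(100,100,30)/' h.py
python3 - <<'E'
from h import *
for n in("top","side"):
    z=np.load(n+"0.npz");p,d=z['p'],z['d']
    for k,c in dict(red=RED,ora=ORA,blu=BLU).items():
        for b in blobs(p,*c,mn=20):
            if b[0][0]<150 or b[0][0]>420:continue
            w=world(n,d,b[2])
            if len(w):print(n,k,b[0],b[1],np.median(w,0).round(3),'z',np.percentile(w[:,2],[5,95]).round(3))
            if k=='blu':
                hull=cv2.convexHull(np.argwhere(b[2])[:,::-1].astype(np.int32))
                pts=np.array([onz(n,*q[0],.092)[:2] for q in hull],np.float32)
                print('  circle',cv2.fitEllipse(pts))
p=np.load("top0.npz")['p'][130:330,180:440,::-1]
cv2.imwrite("pics/crop.png",cv2.resize(p,None,fx=3,fy=3,interpolation=cv2.INTER_CUBIC))
E
```

```text
top red [205.0, 210.8] [200, 206, 11, 11, 85] [0.507 0.113 0.087] z [0.082 0.089]
top ora [308.0, 173.1] [305, 170, 7, 7, 26] [ 0.587 -0.151  0.151] z [0.148 0.154]
top blu [303.0, 201.7] [281, 178, 46, 42, 363] [ 0.522 -0.137  0.096] z [0.092 0.1  ]
  circle ((0.5366705656051636, -0.14344581961631775), (0.11486904323101044, 0.11604711413383484), 175.39645385742188)
side red [231.3, 169.3] [228, 165, 8, 10, 67] [0.507 0.104 0.086] z [0.072 0.091]
side ora [254.7, 89.4] [246, 86, 18, 9, 84] [0.782 0.614 0.056] z [0.053 0.058]
side ora [233.1, 147.0] [221, 140, 25, 16, 157] [0.574 0.285 0.029] z [0.025 0.032]
side ora [298.7, 208.5] [295, 201, 8, 17, 80] [ 0.589 -0.161  0.141] z [0.115 0.154]
side ora [224.9, 306.2] [219, 297, 11, 20, 141] [ 0.342 -0.346  0.145] z [0.114 0.155]
side blu [305.4, 127.3] [292, 118, 28, 21, 466] [0.849 0.279 0.055] z [0.03  0.058]
  circle ((0.8159882426261902, 0.22725793719291687), (0.09426979720592499, 0.1395859569311142), 148.1467742919922)
side blu [273.3, 224.4] [252, 206, 47, 36, 448] [ 0.524 -0.156  0.097] z [0.093 0.1  ]
  circle ((0.5365411043167114, -0.1429608315229416), (0.11440488696098328, 0.12098459899425507), 162.0203094482422)
side blu [370.4, 380.8] [354, 377, 28, 7, 91] [ 0.566 -0.531  0.036] z [0.034 0.039]
  circle ((0.6080830097198486, -0.5445821285247803), (0.011301267892122269, 0.0922558382153511), 0.0)
```

View pics/crop.png

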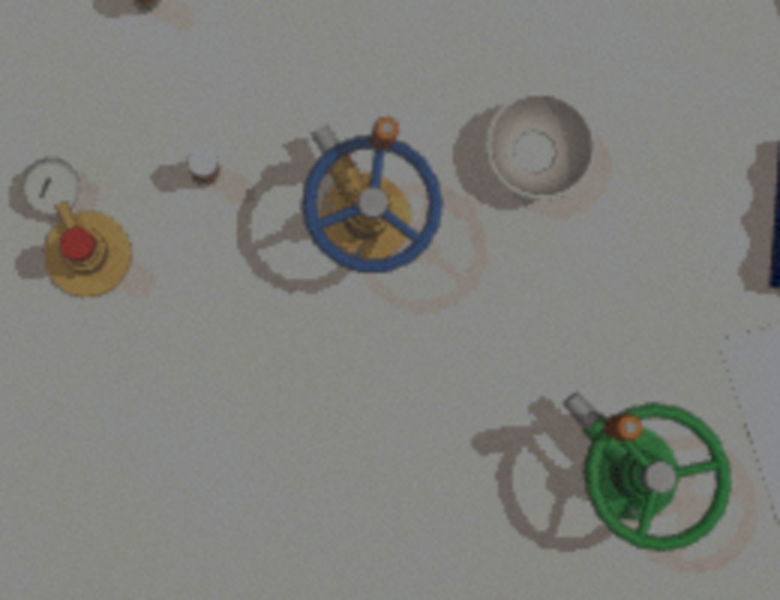

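The crop confirms the target: the blue wheel's hub is at (372,203) in the crop with its orange handle at (386,130). The green wheel at (657,478) is separate and stays untouched.

```bash
python3 - <<'E'
from h import *
print('knob',onz("top",205,210.8,.087),tri((205,210.8),(231.3,169.3)))
print('handle',onz("top",308,173.1,.152),tri((308,173.1),(298.7,208.5)))
h=onz("top",308,173.1,.152)[:2]-[.5366,-.1432];print('r',np.hypot(*h),np.degrees(np.arctan2(h[1],h[0])))
for k,(u,v,z) in dict(va=(247.7,185,.06),vb=(228,126,.06),gauge=(197,192,.04),dish=(360,179,.04)).items():print(k,onz("top",u,v,z).round(3))
d=np.load("top0.npz")['d'];print('hubcap',world("top",d,np.indices(d.shape)[0].__eq__(197)&(np.indices(d.shape)[1]==304)))
E
python3 -m jog '[{"tx":40,"ty":-20,"rz":7},{"tx":80,"ty":-40,"rz":14.3},{"tx":120,"ty":-60,"rz":14.3},{"tx":160,"ty":-80,"rz":14.3},{"tx":200,"ty":-100,"rz":14.3},{"tx":240,"ty":-120,"rz":14.3},{"tx":275,"ty":-140,"rz":14.3},{"tx":310,"ty":-160,"rz":14.3},{"tx":345,"ty":-180,"rz":14.3},{"tx":370,"ty":-200,"rz":14.3},{"tx":390,"ty":-220,"rz":14.3},{"tx":390,"ty":-220,"rz":14.3}]'
```

```text
knob [0.50766812 0.11346096 0.087     ] (array([0.50921824, 0.11489986, 0.0755413 ]), np.float64(0.00025394260631909834))
handle [ 0.58882026 -0.15155197  0.152     ] (array([ 0.59338445, -0.15362091,  0.13082381]), np.float64(0.0006392198689534256))
r 0.052883934578224254 -9.086779793789791
va [0.578 0.002 0.06 ]
vb [0.743 0.054 0.06 ]
gauge [0.565 0.141 0.04 ]
dish [ 0.592 -0.302  0.04 ]
hubcap [[ 0.53735859 -0.14422532  0.09564664]]schema error: expected keys tx, ty, tz, rx, ry, rz, claw
```

```bash
python3 -m jog '[{"tx":40,"ty":-20,"tz":0,"rx":0,"ry":0,"rz":7,"claw":1},{"tx":80,"ty":-40,"tz":0,"rx":0,"ry":0,"rz":14.3,"claw":1},{"tx":115,"ty":-60,"tz":0,"rx":0,"ry":0,"rz":14.3,"claw":1},{"tx":150,"ty":-80,"tz":0,"rx":0,"ry":0,"rz":14.3,"claw":1},{"tx":185,"ty":-100,"tz":0,"rx":0,"ry":0,"rz":14.3,"claw":1},{"tx":220,"ty":-120,"tz":0,"rx":0,"ry":0,"rz":14.3,"claw":1},{"tx":255,"ty":-140,"tz":0,"rx":0,"ry":0,"rz":14.3,"claw":1},{"tx":290,"ty":-160,"tz":0,"rx":0,"ry":0,"rz":14.3,"claw":1},{"tx":320,"ty":-180,"tz":0,"rx":0,"ry":0,"rz":14.3,"claw":1},{"tx":350,"ty":-205,"tz":0,"rx":0,"ry":0,"rz":14.3,"claw":1},{"tx":370,"ty":-235,"tz":0,"rx":0,"ry":0,"rz":14.3,"claw":1},{"tx":390,"ty":-265,"tz":0,"rx":0,"ry":0,"rz":14.3,"claw":1}]'
```

```text
t: 1.1
ee_pos: [0.4677, -0.2496, 0.2304]
orientation: [-0.001, 1.0, 0.001, -0.0]
contact_force: [0.2, -0.6, 0.4]
opening: 0.0857
```

```bash
python3 -m jog '[{"tx":5,"ty":-38,"tz":0,"rx":0,"ry":0,"rz":0,"claw":0.75},{"tx":9,"ty":-76,"tz":0,"rx":0,"ry":0,"rz":0,"claw":0.75},{"tx":13,"ty":-114,"tz":0,"rx":0,"ry":0,"rz":0,"claw":0.75},{"tx":17,"ty":-152,"tz":0,"rx":0,"ry":0,"rz":0,"claw":0.75},{"tx":21,"ty":-190,"tz":0,"rx":0,"ry":0,"rz":0,"claw":0.75},{"tx":25,"ty":-228,"tz":0,"rx":0,"ry":0,"rz":0,"claw":0.75},{"tx":30,"ty":-266,"tz":0,"rx":0,"ry":0,"rz":0,"claw":0.75},{"tx":35,"ty":-304,"tz":0,"rx":0,"ry":0,"rz":0,"claw":0.75},{"tx":40,"ty":-340,"tz":0,"rx":0,"ry":0,"rz":0,"claw":0.75},{"tx":40,"ty":-363,"tz":20,"rx":0,"ry":0,"rz":0,"claw":0.75},{"tx":40,"ty":-363,"tz":60,"rx":0,"ry":0,"rz":0,"claw":0.75},{"tx":40,"ty":-363,"tz":100,"rx":0,"ry":0,"rz":0,"claw":0.75}]'
python3 - <<'E'
from h import *
for n in("top","side"):
    p,d=read_camera(n); np.savez(f"{n}1.npz",p=p,d=d)
p=np.load("side1.npz")['p'][110:260,150:350,::-1];q=np.load("top1.npz")['p'][130:280,150:350,::-1]
cv2.imwrite("pics/c1.png",cv2.resize(np.hstack([p,q]),None,fx=2,fy=2,interpolation=cv2.INTER_CUBIC))
print(read_state()['ee_pos'])
E
```

```text
t: 2.1
ee_pos: [0.5074, 0.1159, 0.1308]
orientation: [-0.001, 1.0, 0.003, 0.001]
contact_force: [0.5, -0.8, -0.7]
opening: 0.0643
[0.50297399 0.11272344 0.12557871]
```

View pics/c1.png

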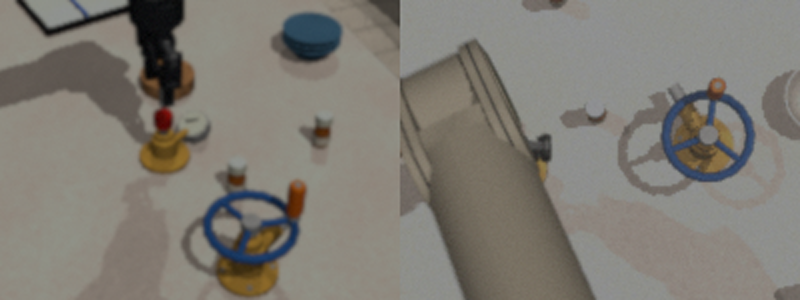

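The left half of the picture (side view) shows the open fingers just above the red knob at (164,119), clear of the vials. Now I'll descend.

```bash
python3 -m jog '[{"tx":5,"ty":-2,"tz":15,"rx":0,"ry":0,"rz":0,"claw":0.75},{"tx":5,"ty":-2,"tz":30,"rx":0,"ry":0,"rz":0,"claw":0.75},{"tx":5,"ty":-2,"tz":45,"rx":0,"ry":0,"rz":0,"claw":0.75},{"tx":5,"ty":-2,"tz":58,"rx":0,"ry":0,"rz":0,"claw":0.75},{"tx":5,"ty":-2,"tz":66,"rx":0,"ry":0,"rz":0,"claw":0.75},{"tx":5,"ty":-2,"tz":66,"rx":0,"ry":0,"rz":0,"claw":0.75},{"tx":5,"ty":-2,"tz":66,"rx":0,"ry":0,"rz":0,"claw":0.75}]'
python3 -c "
from cell import *
s=read_state();print(s['ee_pos'],s['contact_force'],s['q'])"
```

```text
t: 2.78
ee_pos: [0.5075, 0.1148, 0.0602]
orientation: [-0.0, 1.0, 0.001, -0.005]
contact_force: [-0.6, -0.3, 0.0]
opening: 0.0645
[0.50754358 0.11476435 0.0602283 ] [-0.58092152 -0.32120753  0.01763198] [ 0.24872243  0.35244997 -0.63862858  1.88439154  0.24292561  0.99388229
 -2.06459715]
```

```bash
python3 -m jog '[{"tx":0,"ty":0,"tz":0,"rx":0,"ry":0,"rz":0,"claw":0},{"tx":0,"ty":0,"tz":0,"rx":0,"ry":0,"rz":0,"claw":0},{"tx":0,"ty":0,"tz":0,"rx":0,"ry":0,"rz":0,"claw":0},{"tx":0,"ty":0,"tz":0,"rx":0,"ry":0,"rz":0,"claw":0},{"tx":0,"ty":0,"tz":0,"rx":0,"ry":0,"rz":0,"claw":0},{"tx":0,"ty":0,"tz":0,"rx":0,"ry":0,"rz":0,"claw":0},{"tx":0,"ty":0,"tz":0,"rx":0,"ry":0,"rz":0,"claw":0},{"tx":0,"ty":0,"tz":0,"rx":0,"ry":0,"rz":0,"claw":0}]' 60
```

```text
t: 3.45
ee_pos: [0.5082, 0.1142, 0.0614]
orientation: [0.0, 1.0, 0.001, -0.005]
contact_force: [-3.1, -3.3, 8.6]
opening: 0.0283
```

```bash
python3 -m jog '[{"tx":0,"ty":0,"tz":-5,"rx":0,"ry":0,"rz":0,"claw":0},{"tx":0,"ty":0,"tz":-10,"rx":0,"ry":0,"rz":0,"claw":0},{"tx":0,"ty":0,"tz":-15,"rx":0,"ry":0,"rz":0,"claw":0},{"tx":0,"ty":0,"tz":-19,"rx":0,"ry":0,"rz":0,"claw":0},{"tx":0,"ty":0,"tz":-22,"rx":0,"ry":0,"rz":0,"claw":0},{"tx":0,"ty":0,"tz":-22,"rx":0,"ry":0,"rz":0,"claw":0},{"tx":0,"ty":0,"tz":-22,"rx":0,"ry":0,"rz":0,"claw":0},{"tx":0,"ty":0,"tz":-22,"rx":0,"ry":0,"rz":0,"claw":0},{"tx":0,"ty":0,"tz":-22,"rx":0,"ry":0,"rz":0,"claw":0},{"tx":0,"ty":0,"tz":-22,"rx":0,"ry":0,"rz":0,"claw":0}]'
python3 - <<'E'
from h import *
z=np.load("side1.npz")['p'];p,d=read_camera("side")
s=read_state();print(s['ee_pos'],s['contact_force'],s['opening'])
print([b[:2] for b in blobs(p,*RED,mn=5)],[b[:2] for b in blobs(z,*RED,mn=5)])
cv2.imwrite("pics/c2.png",cv2.resize(np.hstack([z[130:210,190:270,::-1],p[130:210,190:270,::-1]]),None,fx=5,fy=5,interpolation=cv2.INTER_CUBIC))
E
```

```text
t: 4.28
ee_pos: [0.5081, 0.1142, 0.0818]
orientation: [-0.0, 1.0, 0.001, -0.005]
contact_force: [9.9, 3.6, -26.5]
opening: 0.0283
[0.50805145 0.11415908 0.08181248] [  9.32174391   4.38218213 -27.32407616] 0.027580293068210308
[] [([231.2, 169.2], [228, 164, 8, 11, 65])]
```

View pics/c2.png

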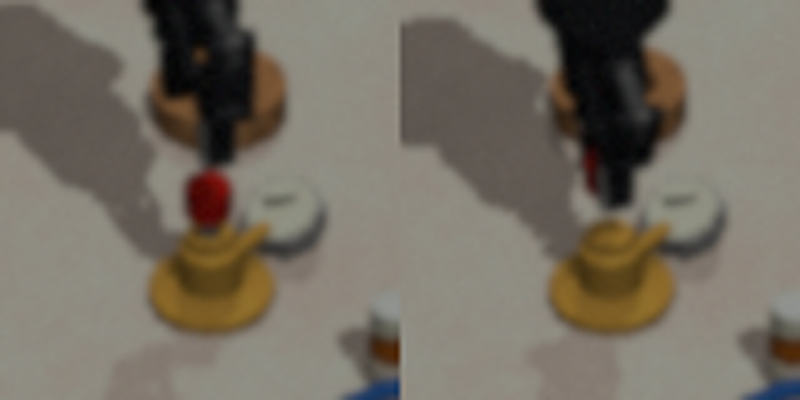

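In the right half the knob is up inside the fingers, with red at (592,170) and the bare stem at (608,213). The 27 N pull exceeds the spring's 10 N, so it is on its stop, and it has been held long enough. Next I'll lower it, open and back off upward.

```bash
python3 -m jog '[{"tx":0,"ty":0,"tz":0,"rx":0,"ry":0,"rz":0,"claw":0},{"tx":0,"ty":0,"tz":6,"rx":0,"ry":0,"rz":0,"claw":0},{"tx":0,"ty":0,"tz":12,"rx":0,"ry":0,"rz":0,"claw":0},{"tx":0,"ty":0,"tz":18,"rx":0,"ry":0,"rz":0,"claw":0},{"tx":0,"ty":0,"tz":20,"rx":0,"ry":0,"rz":0,"claw":0},{"tx":0,"ty":0,"tz":20,"rx":0,"ry":0,"rz":0,"claw":0.75},{"tx":0,"ty":0,"tz":20,"rx":0,"ry":0,"rz":0,"claw":0.75},{"tx":0,"ty":0,"tz":20,"rx":0,"ry":0,"rz":0,"claw":0.75},{"tx":0,"ty":0,"tz":20,"rx":0,"ry":0,"rz":0,"claw":0.75},{"tx":0,"ty":0,"tz":20,"rx":0,"ry":0,"rz":0,"claw":0.75},{"tx":0,"ty":0,"tz":20,"rx":0,"ry":0,"rz":0,"claw":0.75},{"tx":0,"ty":0,"tz":20,"rx":0,"ry":0,"rz":0,"claw":0.75}]'
python3 -m jog '[{"tx":0,"ty":0,"tz":-15,"rx":0,"ry":0,"rz":0,"claw":0.75},{"tx":0,"ty":0,"tz":-35,"rx":0,"ry":0,"rz":0,"claw":0.75},{"tx":0,"ty":0,"tz":-65,"rx":0,"ry":0,"rz":0,"claw":0.75},{"tx":0,"ty":0,"tz":-100,"rx":0,"ry":0,"rz":0,"claw":0.75},{"tx":0,"ty":0,"tz":-135,"rx":0,"ry":0,"rz":0,"claw":0.75},{"tx":10,"ty":30,"tz":-140,"rx":0,"ry":0,"rz":0,"claw":0.75},{"tx":20,"ty":65,"tz":-140,"rx":0,"ry":0,"rz":0,"claw":0.75},{"tx":30,"ty":100,"tz":-140,"rx":0,"ry":0,"rz":0,"claw":0.75},{"tx":45,"ty":135,"tz":-140,"rx":0,"ry":0,"rz":0,"claw":0.75},{"tx":60,"ty":170,"tz":-140,"rx":0,"ry":0,"rz":0,"claw":0.75},{"tx":72,"ty":205,"tz":-140,"rx":0,"ry":0,"rz":0,"claw":0.75},{"tx":83,"ty":240,"tz":-140,"rx":0,"ry":0,"rz":0,"claw":0.75}]'
python3 - <<'E'
from h import *
p,d=read_camera("side");z=np.load("side0.npz")['p']
s=read_state();print(s['ee_pos'],s['contact_force'],s['opening'],s['q'])
for q in(p,z):print([(b[:2]) for b in blobs(q,*RED,mn=20)],[(b[:2]) for b in blobs(q,*ORA,mn=50)])
E
```

```text
t: 5.33
ee_pos: [0.5079, 0.1142, 0.0619]
orientation: [-0.0, 1.0, 0.001, -0.005]
contact_force: [0.7, 0.2, 0.1]
opening: 0.0642
t: 6.33
ee_pos: [0.5932, -0.1276, 0.201]
orientation: [-0.0, 1.0, 0.001, -0.005]
contact_force: [0.1, 0.4, 0.1]
opening: 0.0643
[ 0.59364075 -0.13685074  0.20019551] [-3.4449921  -7.55721053 -0.65030299] 0.06358006306579542 [ 0.54222972  0.36663308 -0.5004439   1.51776662  0.18327565  1.31358039
 -1.55632401]
[([231.2, 169.3], [227, 165, 9, 10, 72])] [([254.8, 89.4], [246, 86, 18, 10, 94]), ([239.7, 144.2], [231, 140, 15, 11, 56]), ([298.4, 209.1], [295, 201, 8, 18, 92]), ([224.9, 306.6], [219, 297, 11, 21, 158])]
[([231.3, 169.3], [228, 165, 8, 10, 67])] [([254.7, 89.4], [246, 86, 18, 9, 84]), ([233.1, 147.0], [221, 140, 25, 16, 157]), ([298.7, 208.5], [295, 201, 8, 17, 80]), ([224.9, 306.2], [219, 297, 11, 20, 141])]
```

```bash
python3 -m jog '[{"tx":-3,"ty":12,"tz":5,"rx":0,"ry":0,"rz":0,"claw":0.75},{"tx":-3,"ty":15,"tz":15,"rx":0,"ry":0,"rz":0,"claw":0.75},{"tx":-3,"ty":15,"tz":25,"rx":0,"ry":0,"rz":0,"claw":0.75},{"tx":-3,"ty":15,"tz":25,"rx":0,"ry":0,"rz":0,"claw":0.75},{"tx":-3,"ty":15,"tz":25,"rx":0,"ry":0,"rz":0,"claw":0.75}]'
python3 - <<'E'
from h import *
p,d=read_camera("side")
s=read_state();print(s['ee_pos'],s['contact_force'])
cv2.imwrite("pics/c3.png",cv2.resize(p[140:260,220:380,::-1],None,fx=4,fy=4,interpolation=cv2.INTER_CUBIC))
E
```

```text
t: 6.8
ee_pos: [0.5899, -0.1499, 0.1745]
orientation: [0.001, 1.0, -0.002, -0.006]
contact_force: [-0.9, -0.6, -0.1]
opening: 0.0641
[ 0.59030302 -0.15003921  0.17523335] [ 0.3698003  -0.61363738  0.67981593]
```

View pics/c3.png

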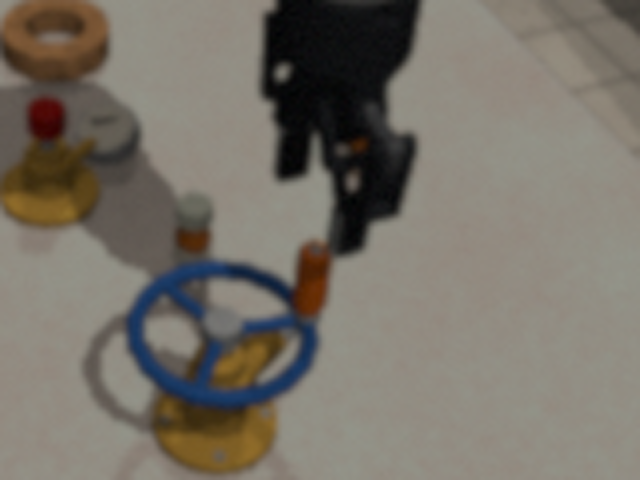

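The knob is down at (46,118). The handle top at (313,245) lies below the midpoint of the two fingertips, (290,175) and (345,250). Now I'll descend and grip.

```bash
python3 -m jog '[{"tx":1,"ty":2,"tz":15,"rx":0,"ry":0,"rz":0,"claw":0.75},{"tx":1,"ty":2,"tz":30,"rx":0,"ry":0,"rz":0,"claw":0.75},{"tx":1,"ty":2,"tz":45,"rx":0,"ry":0,"rz":0,"claw":0.75},{"tx":1,"ty":2,"tz":55,"rx":0,"ry":0,"rz":0,"claw":0.75},{"tx":1,"ty":2,"tz":60,"rx":0,"ry":0,"rz":0,"claw":0.75},{"tx":1,"ty":2,"tz":60,"rx":0,"ry":0,"rz":0,"claw":0.75}]'
python3 -m jog '[{"tx":0,"ty":0,"tz":0,"rx":0,"ry":0,"rz":0,"claw":0},{"tx":0,"ty":0,"tz":0,"rx":0,"ry":0,"rz":0,"claw":0},{"tx":0,"ty":0,"tz":0,"rx":0,"ry":0,"rz":0,"claw":0},{"tx":0,"ty":0,"tz":0,"rx":0,"ry":0,"rz":0,"claw":0},{"tx":0,"ty":0,"tz":0,"rx":0,"ry":0,"rz":0,"claw":0},{"tx":0,"ty":0,"tz":0,"rx":0,"ry":0,"rz":0,"claw":0},{"tx":0,"ty":0,"tz":0,"rx":0,"ry":0,"rz":0,"claw":0},{"tx":0,"ty":0,"tz":0,"rx":0,"ry":0,"rz":0,"claw":0}]' 60
python3 -c "
from cell import *
s=read_state();print(s['ee_pos'],s['contact_force'],s['opening'])"
```

```text
t: 7.35
ee_pos: [0.5904, -0.1515, 0.1146]
orientation: [0.001, 1.0, -0.002, -0.006]
contact_force: [0.3, 0.5, 0.3]
opening: 0.0641
t: 8.02
ee_pos: [0.5908, -0.1516, 0.1155]
orientation: [0.001, 1.0, -0.002, -0.005]
contact_force: [-1.1, -1.3, 5.8]
opening: 0.0203
[ 0.59083219 -0.15161838  0.11551275] [-1.06139359 -1.29230382  5.79323534] 0.02026196717945516
```

```bash
cat > arc.py <<'E'
import sys;from cell import *;import numpy as np
# arc.py step_deg nrows [cx cy]
s=read_state();p=s['ee_pos'];c=np.array([float(a) for a in sys.argv[3:5]] or [.5366,-.1432])
d=p[:2]-c;r=.055;a0=np.degrees(np.arctan2(d[1],d[0]))
print('t',round(s['t'],2),'pos',p.round(4),'ang',a0.round(1),'rad',np.hypot(*d).round(4),'F',s['contact_force'].round(1),'open',round(s['opening'],4))
for i in range(1,int(sys.argv[2])+1):
    a=np.radians(a0+i*float(sys.argv[1]));w=c+r*np.array([np.cos(a),np.sin(a)])-p[:2]
    print('tx %d ty %d'%(round(w[0]*1e3),round(-w[1]*1e3)),end='; ')
print()
E
python3 arc.py -10 12
```

```text
t 8.02 pos [ 0.5908 -0.1516  0.1155] ang -8.8 rad 0.0549 F [-1.1 -1.3  5.8] open 0.0203
tx -2 ty 9; tx -6 ty 18; tx -11 ty 26; tx -18 ty 33; tx -26 ty 39; tx -34 ty 43; tx -44 ty 46; tx -53 ty 47; tx -63 ty 46; tx -72 ty 44; tx -81 ty 40; tx -89 ty 34;
```

```bash
python3 -m jog '[{"tx":-2,"ty":9,"tz":0,"rx":0,"ry":0,"rz":0,"claw":0},{"tx":-6,"ty":18,"tz":0,"rx":0,"ry":0,"rz":0,"claw":0},{"tx":-11,"ty":26,"tz":0,"rx":0,"ry":0,"rz":0,"claw":0},{"tx":-18,"ty":33,"tz":0,"rx":0,"ry":0,"rz":0,"claw":0},{"tx":-26,"ty":39,"tz":0,"rx":0,"ry":0,"rz":0,"claw":0},{"tx":-34,"ty":43,"tz":0,"rx":0,"ry":0,"rz":0,"claw":0},{"tx":-44,"ty":46,"tz":0,"rx":0,"ry":0,"rz":0,"claw":0},{"tx":-53,"ty":47,"tz":0,"rx":0,"ry":0,"rz":0,"claw":0},{"tx":-63,"ty":46,"tz":0,"rx":0,"ry":0,"rz":0,"claw":0},{"tx":-72,"ty":44,"tz":0,"rx":0,"ry":0,"rz":0,"claw":0},{"tx":-81,"ty":40,"tz":0,"rx":0,"ry":0,"rz":0,"claw":0},{"tx":-89,"ty":34,"tz":0,"rx":0,"ry":0,"rz":0,"claw":0}]'
python3 arc.py -10 12;python3 arc.py -15 12
python3 - <<'E'
from h import *
for n in("top","side"):
    p,d=read_camera(n)
    for b in blobs(p,*BLU,mn=60):
        if 240<b[0][0]<330 and b[0][1]>170:
            hull=cv2.convexHull(np.argwhere(b[2])[:,::-1].astype(np.int32))
            print(n,b[:2],cv2.fitEllipse(np.array([onz(n,*q[0],.092)[:2] for q in hull],np.float32)))
cv2.imwrite("pics/c4.png",cv2.resize(p[140:260,220:380,::-1],None,fx=4,fy=4,interpolation=cv2.INTER_CUBIC))
E
```

```text
t: 9.02
ee_pos: [0.5006, -0.1852, 0.1157]
orientation: [0.001, 1.0, -0.002, -0.005]
contact_force: [6.3, 5.3, -10.6]
opening: 0.0205
t 9.02 pos [ 0.5006 -0.1852  0.1157] ang -130.6 rad 0.0553 F [  6.3   5.3 -10.6] open 0.0205
tx -6 ty -7; tx -12 ty -15; tx -16 ty -24; tx -18 ty -33; tx -19 ty -43; tx -18 ty -52; tx -15 ty -61; tx -11 ty -70; tx -6 ty -78; tx 1 ty -85; tx 9 ty -90; tx 18 ty -94; 
t 9.02 pos [ 0.5006 -0.1852  0.1157] ang -130.6 rad 0.0553 F [  6.3   5.3 -10.6] open 0.0205
tx -9 ty -11; tx -16 ty -24; tx -19 ty -38; tx -18 ty -52; tx -14 ty -66; tx -6 ty -78; tx 5 ty -87; tx 18 ty -94; tx 32 ty -97; tx 46 ty -96; tx 60 ty -92; tx 72 ty -84; 
top ([295.4, 192.8], [282, 176, 32, 44, 233]) ((0.5370622873306274, -0.1416577696800232), (0.11034217476844788, 0.11533692479133606), 102.66344451904297)
side ([287.7, 227.1], [271, 207, 28, 35, 211]) ((0.5483311414718628, -0.15110984444618225), (0.08613743633031845, 0.11444255709648132), 144.9761505126953)
side ([256.6, 224.2], [252, 210, 12, 28, 94]) ((0.5063191056251526, -0.13258376717567444), (0.048843540251255035, 0.08963848650455475), 160.99337768554688)
```

View pics/c4.png

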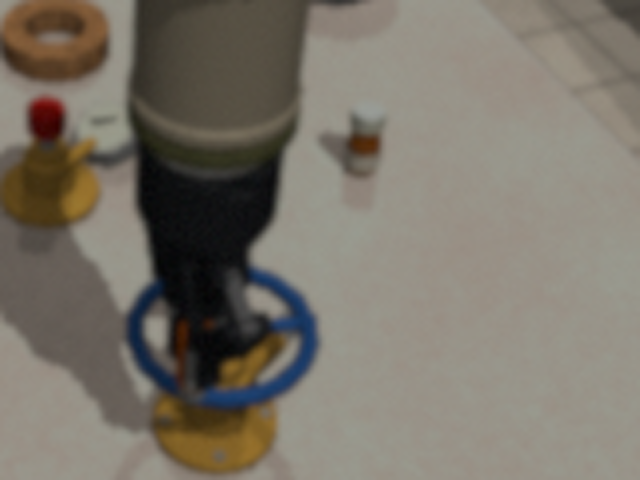

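The fingers hold the orange handle at (185,355), the wheel has followed, and nothing else has moved. The next 70° are free because the stop lies at least about 216° from the start. After that I'll go in short steps with a force check.

```bash
cat > chk.py <<'E'
import sys;from cell import *;import numpy as np
s=read_state();d=s['ee_pos'][:2]-[.5366,-.1432];F=s['contact_force']
print('CHK ang',np.degrees(np.arctan2(d[1],d[0])).round(1),'r',np.hypot(*d).round(4),'F',F.round(1),'open',round(s['opening'],4))
sys.exit(np.hypot(F[0],F[1])>25)
E
python3 -m jog '[{"tx":-6,"ty":-7,"tz":0,"rx":0,"ry":0,"rz":0,"claw":0},{"tx":-12,"ty":-15,"tz":0,"rx":0,"ry":0,"rz":0,"claw":0},{"tx":-16,"ty":-24,"tz":0,"rx":0,"ry":0,"rz":0,"claw":0},{"tx":-18,"ty":-33,"tz":0,"rx":0,"ry":0,"rz":0,"claw":0},{"tx":-19,"ty":-43,"tz":0,"rx":0,"ry":0,"rz":0,"claw":0},{"tx":-18,"ty":-52,"tz":0,"rx":0,"ry":0,"rz":0,"claw":0},{"tx":-15,"ty":-61,"tz":0,"rx":0,"ry":0,"rz":0,"claw":0},{"tx":-15,"ty":-61,"tz":0,"rx":0,"ry":0,"rz":0,"claw":0}]'
python3 chk.py; python3 arc.py -5 12
```

```text
t: 9.78
ee_pos: [0.4853, -0.1229, 0.1156]
orientation: [0.001, 1.0, -0.001, -0.006]
contact_force: [2.2, -0.6, -6.7]
opening: 0.0205
CHK ang 158.4 r 0.0552 F [ 2.2 -0.6 -6.7] open 0.0205
t 9.78 pos [ 0.4853 -0.1229  0.1156] ang 158.4 rad 0.0552 F [ 2.2 -0.6 -6.7] open 0.0205
tx 2 ty -4; tx 4 ty -9; tx 7 ty -12; tx 10 ty -16; tx 13 ty -20; tx 17 ty -23; tx 21 ty -26; tx 25 ty -28; tx 29 ty -30; tx 34 ty -32; tx 39 ty -33; tx 43 ty -34; False
```

```bash
J="python3 -m jog"
{ python3 -m jog '[{"tx":2,"ty":-4.4,"tz":0,"rx":0,"ry":0,"rz":0,"claw":0}]' >/dev/null && python3 chk.py &&
python3 -m jog '[{"tx":2.3,"ty":-4.2,"tz":0,"rx":0,"ry":0,"rz":0,"claw":0}]' >/dev/null && python3 chk.py &&
python3 -m jog '[{"tx":2.7,"ty":-4,"tz":0,"rx":0,"ry":0,"rz":0,"claw":0}]' >/dev/null && python3 chk.py &&
python3 -m jog '[{"tx":3,"ty":-3.7,"tz":0,"rx":0,"ry":0,"rz":0,"claw":0}]' >/dev/null && python3 chk.py &&
python3 -m jog '[{"tx":3.3,"ty":-3.5,"tz":0,"rx":0,"ry":0,"rz":0,"claw":0}]' >/dev/null && python3 chk.py &&
python3 -m jog '[{"tx":3.6,"ty":-3.1,"tz":0,"rx":0,"ry":0,"rz":0,"claw":0}]' >/dev/null && python3 chk.py &&
python3 -m jog '[{"tx":3.9,"ty":-2.8,"tz":0,"rx":0,"ry":0,"rz":0,"claw":0}]' >/dev/null && python3 chk.py &&
python3 -m jog '[{"tx":4.1,"ty":-2.5,"tz":0,"rx":0,"ry":0,"rz":0,"claw":0}]' >/dev/null && python3 chk.py; }
```

```text
CHK ang 155.0 r 0.0551 F [-3.  -1.1 -0.9] open 0.0207False
```

```bash
sed -i 's/sys.exit(\(.*\))$/sys.exit(int(\1))/' chk.py
{ python3 -m jog '[{"tx":2.2,"ty":-4.4,"tz":0,"rx":0,"ry":0,"rz":0,"claw":0}]' >/dev/null && python3 chk.py &&
python3 -m jog '[{"tx":2.5,"ty":-4.2,"tz":0,"rx":0,"ry":0,"rz":0,"claw":0}]' >/dev/null && python3 chk.py &&
python3 -m jog '[{"tx":2.7,"ty":-4,"tz":0,"rx":0,"ry":0,"rz":0,"claw":0}]' >/dev/null && python3 chk.py &&
python3 -m jog '[{"tx":3,"ty":-3.7,"tz":0,"rx":0,"ry":0,"rz":0,"claw":0}]' >/dev/null && python3 chk.py &&
python3 -m jog '[{"tx":3.2,"ty":-3.6,"tz":0,"rx":0,"ry":0,"rz":0,"claw":0}]' >/dev/null && python3 chk.py &&
python3 -m jog '[{"tx":3.4,"ty":-3.4,"tz":0,"rx":0,"ry":0,"rz":0,"claw":0}]' >/dev/null && python3 chk.py &&
python3 -m jog '[{"tx":3.6,"ty":-3.1,"tz":0,"rx":0,"ry":0,"rz":0,"claw":0}]' >/dev/null && python3 chk.py &&
python3 -m jog '[{"tx":3.9,"ty":-2.8,"tz":0,"rx":0,"ry":0,"rz":0,"claw":0}]' >/dev/null && python3 chk.py; }
```

```text
CHK ang 150.5 r 0.0551 F [-1.5 -0.8 -2.5] open 0.0205
CHK ang 145.8 r 0.0551 F [-1.1 -1.3 -2.7] open 0.0204
CHK ang 140.9 r 0.0551 F [-0.4 -2.1 -3.3] open 0.0202
CHK ang 135.7 r 0.0551 F [-0.2 -1.8 -2.9] open 0.0201
CHK ang 130.3 r 0.0551 F [ 1.3 -3.9 -3.8] open 0.0204
CHK ang 124.9 r 0.0551 F [ 1.4 -5.1 -4.5] open 0.0204
CHK ang 119.7 r 0.0551 F [ 1.8 -6.1 -4.6] open 0.0204
CHK ang 114.3 r 0.055 F [ 1.6 -6.3 -3.7] open 0.0206
```

```bash
{ python3 -m jog '[{"tx":5.4,"ty":-2.1,"tz":0,"rx":0,"ry":0,"rz":0,"claw":0}]' >/dev/null && python3 chk.py &&
python3 -m jog '[{"tx":5.6,"ty":-1.5,"tz":0,"rx":0,"ry":0,"rz":0,"claw":0}]' >/dev/null && python3 chk.py &&
python3 -m jog '[{"tx":5.7,"ty":-0.9,"tz":0,"rx":0,"ry":0,"rz":0,"claw":0}]' >/dev/null && python3 chk.py &&
python3 -m jog '[{"tx":5.8,"ty":-0.3,"tz":0,"rx":0,"ry":0,"rz":0,"claw":0}]' >/dev/null && python3 chk.py &&
python3 -m jog '[{"tx":5.8,"ty":0.3,"tz":0,"rx":0,"ry":0,"rz":0,"claw":0}]' >/dev/null && python3 chk.py &&
python3 -m jog '[{"tx":5.7,"ty":0.9,"tz":0,"rx":0,"ry":0,"rz":0,"claw":0}]' >/dev/null && python3 chk.py &&
python3 -m jog '[{"tx":5.6,"ty":1.5,"tz":0,"rx":0,"ry":0,"rz":0,"claw":0}]' >/dev/null && python3 chk.py &&
python3 -m jog '[{"tx":5.4,"ty":2.1,"tz":0,"rx":0,"ry":0,"rz":0,"claw":0}]' >/dev/null && python3 chk.py &&
python3 -m jog '[{"tx":5.1,"ty":2.6,"tz":0,"rx":0,"ry":0,"rz":0,"claw":0}]' >/dev/null && python3 chk.py &&
python3 -m jog '[{"tx":4.8,"ty":3.1,"tz":0,"rx":0,"ry":0,"rz":0,"claw":0}]' >/dev/null && python3 chk.py &&
python3 -m jog '[{"tx":4.5,"ty":3.6,"tz":0,"rx":0,"ry":0,"rz":0,"claw":0}]' >/dev/null && python3 chk.py; }
```

```text
CHK ang 107.9 r 0.0549 F [-1.8 -3.  -2. ] open 0.0204
CHK ang 101.3 r 0.0549 F [-0.6 -3.9 -1. ] open 0.0206
CHK ang 94.7 r 0.0549 F [-1.9 -4.3 -0.8] open 0.0202
CHK ang 88.0 r 0.0549 F [-2.1 -5.1 -0.4] open 0.0207
CHK ang 81.3 r 0.0549 F [-3.5 -5.1  0.4] open 0.0207
CHK ang 74.7 r 0.0549 F [-2.6 -4.3  2. ] open 0.0204
CHK ang 68.1 r 0.0549 F [-3.4 -5.4  0.7] open 0.0205
CHK ang 61.4 r 0.0549 F [-5.7 -5.   2.4] open 0.0205
CHK ang 54.9 r 0.0549 F [-5.3 -5.7  3. ] open 0.0203
CHK ang 48.4 r 0.0548 F [-6.2 -4.2  3.8] open 0.0207
CHK ang 42.0 r 0.0548 F [-8.2 -4.9  4.2] open 0.0204
```

```bash
{ python3 -m jog '[{"tx":3.6,"ty":4.5,"tz":0,"rx":0,"ry":0,"rz":0,"claw":0}]' >/dev/null && python3 chk.py &&
python3 -m jog '[{"tx":3.1,"ty":4.9,"tz":0,"rx":0,"ry":0,"rz":0,"claw":0}]' >/dev/null && python3 chk.py &&
python3 -m jog '[{"tx":2.5,"ty":5.2,"tz":0,"rx":0,"ry":0,"rz":0,"claw":0}]' >/dev/null && python3 chk.py &&
python3 -m jog '[{"tx":1.9,"ty":5.4,"tz":0,"rx":0,"ry":0,"rz":0,"claw":0}]' >/dev/null && python3 chk.py &&
python3 -m jog '[{"tx":1.3,"ty":5.6,"tz":0,"rx":0,"ry":0,"rz":0,"claw":0}]' >/dev/null && python3 chk.py &&
python3 -m jog '[{"tx":0.6,"ty":5.7,"tz":0,"rx":0,"ry":0,"rz":0,"claw":0}]' >/dev/null && python3 chk.py &&
python3 -m jog '[{"tx":0,"ty":5.8,"tz":0,"rx":0,"ry":0,"rz":0,"claw":0}]' >/dev/null && python3 chk.py &&
python3 -m jog '[{"tx":-0.6,"ty":5.7,"tz":0,"rx":0,"ry":0,"rz":0,"claw":0}]' >/dev/null && python3 chk.py &&
python3 -m jog '[{"tx":-1.3,"ty":5.6,"tz":0,"rx":0,"ry":0,"rz":0,"claw":0}]' >/dev/null && python3 chk.py &&
python3 -m jog '[{"tx":-1.9,"ty":5.4,"tz":0,"rx":0,"ry":0,"rz":0,"claw":0}]' >/dev/null && python3 chk.py &&
python3 -m jog '[{"tx":-2.5,"ty":5.2,"tz":0,"rx":0,"ry":0,"rz":0,"claw":0}]' >/dev/null && python3 chk.py; }
```

```text
CHK ang 35.7 r 0.0547 F [-4.4 -1.6  3.2] open 0.0204
CHK ang 29.6 r 0.0547 F [-5.8 -1.7  3. ] open 0.0203
CHK ang 27.2 r 0.0548 F [-24.8  19.2  17.9] open 0.0202
```

The motion blocked at 27.2°, 324° or 0.90 turn from the start, with the force opposing clockwise motion, so this is the stop. I'll press a little more to confirm it.

```bash
python3 -m jog '[{"tx":1.2,"ty":2.3,"tz":0,"rx":0,"ry":0,"rz":0,"claw":0},{"tx":1.2,"ty":2.3,"tz":0,"rx":0,"ry":0,"rz":0,"claw":0},{"tx":1.2,"ty":2.3,"tz":0,"rx":0,"ry":0,"rz":0,"claw":0},{"tx":1.2,"ty":2.3,"tz":0,"rx":0,"ry":0,"rz":0,"claw":0}]'
python3 chk.py
python3 -m jog '[{"tx":0,"ty":0,"tz":0,"rx":0,"ry":0,"rz":0,"claw":0},{"tx":0,"ty":0,"tz":0,"rx":0,"ry":0,"rz":0,"claw":0},{"tx":0,"ty":0,"tz":0,"rx":0,"ry":0,"rz":0,"claw":0}]'
python3 chk.py;python3 arc.py 15 12
```

```text
t: 12.03
ee_pos: [0.5851, -0.1178, 0.1154]
orientation: [0.002, 1.0, -0.005, -0.015]
contact_force: [-13.8, 5.8, 9.6]
opening: 0.0201
CHK ang 27.6 r 0.0547 F [-13.8   5.8   9.6] open 0.0201
t: 12.28
ee_pos: [0.5849, -0.1177, 0.1155]
orientation: [0.002, 1.0, -0.005, -0.016]
contact_force: [-6.6, -1.8, 3.6]
opening: 0.0204
CHK ang 27.9 r 0.0546 F [-6.6 -1.8  3.6] open 0.0204
t 12.28 pos [ 0.5849 -0.1177  0.1155] ang 27.9 rad 0.0546 F [-6.6 -1.8  3.6] open 0.0204
tx -8 ty -12; tx -19 ty -21; tx -32 ty -27; tx -46 ty -29; tx -61 ty -28; tx -74 ty -23; tx -86 ty -15; tx -95 ty -4; tx -101 ty 9; tx -103 ty 23; tx -102 ty 38; tx -97 ty 51;
```

```bash
python3 -m jog '[{"tx":1,"ty":2,"tz":0,"rx":0,"ry":0.9,"rz":0,"claw":0},{"tx":2,"ty":4,"tz":0,"rx":0,"ry":1.8,"rz":0,"claw":0},{"tx":2.2,"ty":4.4,"tz":0,"rx":0,"ry":1.8,"rz":0,"claw":0},{"tx":2.2,"ty":4.4,"tz":0,"rx":0,"ry":1.8,"rz":0,"claw":0},{"tx":2.2,"ty":4.4,"tz":0,"rx":0,"ry":1.8,"rz":0,"claw":0}]'
python3 chk.py
python3 -m jog '[{"tx":0,"ty":0,"tz":0,"rx":0,"ry":0,"rz":0,"claw":0},{"tx":0,"ty":0,"tz":0,"rx":0,"ry":0,"rz":0,"claw":0},{"tx":0,"ty":0,"tz":0,"rx":0,"ry":0,"rz":0,"claw":0}]'
python3 chk.py;python3 arc.py 15 12
```

```text
t: 12.7
ee_pos: [0.5855, -0.1179, 0.1154]
orientation: [-0.0, 1.0, -0.003, -0.003]
contact_force: [-14.2, 10.1, 11.1]
opening: 0.0208
CHK ang 27.4 r 0.055 F [-14.2  10.1  11.1] open 0.0208
t: 12.95
ee_pos: [0.5852, -0.1176, 0.1156]
orientation: [-0.0, 1.0, -0.003, -0.003]
contact_force: [-6.0, -1.3, 3.3]
opening: 0.0207
CHK ang 27.8 r 0.055 F [-6.  -1.3  3.3] open 0.0207
t 12.95 pos [ 0.5852 -0.1176  0.1156] ang 27.8 rad 0.055 F [-6.  -1.3  3.3] open 0.0207
tx -8 ty -12; tx -19 ty -21; tx -32 ty -27; tx -47 ty -29; tx -61 ty -28; tx -74 ty -23; tx -86 ty -15; tx -95 ty -4; tx -101 ty 9; tx -104 ty 24; tx -102 ty 38; tx -97 ty 51;
```

The wheel stays at 27.5° under repeated pushing, so it is shut. Now I'll open it by 720°, counted from 27.5°.

```bash
python3 -m jog '[{"tx":-8,"ty":-12,"tz":0,"rx":0,"ry":0,"rz":0,"claw":0},{"tx":-19,"ty":-21,"tz":0,"rx":0,"ry":0,"rz":0,"claw":0},{"tx":-32,"ty":-27,"tz":0,"rx":0,"ry":0,"rz":0,"claw":0},{"tx":-47,"ty":-29,"tz":0,"rx":0,"ry":0,"rz":0,"claw":0},{"tx":-61,"ty":-28,"tz":0,"rx":0,"ry":0,"rz":0,"claw":0},{"tx":-74,"ty":-23,"tz":0,"rx":0,"ry":0,"rz":0,"claw":0},{"tx":-86,"ty":-15,"tz":0,"rx":0,"ry":0,"rz":0,"claw":0},{"tx":-95,"ty":-4,"tz":0,"rx":0,"ry":0,"rz":0,"claw":0},{"tx":-101,"ty":9,"tz":0,"rx":0,"ry":0,"rz":0,"claw":0},{"tx":-104,"ty":24,"tz":0,"rx":0,"ry":0,"rz":0,"claw":0},{"tx":-102,"ty":38,"tz":0,"rx":0,"ry":0,"rz":0,"claw":0},{"tx":-97,"ty":51,"tz":0,"rx":0,"ry":0,"rz":0,"claw":0}]'
python3 arc.py 15 12
```

```text
t: 13.95
ee_pos: [0.4875, -0.1682, 0.1157]
orientation: [-0.001, 1.0, -0.002, -0.004]
contact_force: [2.5, 2.0, -6.4]
opening: 0.0201
t 13.95 pos [ 0.4875 -0.1682  0.1157] ang -153.0 rad 0.0552 F [ 2.5  2.  -6.4] open 0.0201
tx 8 ty 12; tx 19 ty 21; tx 32 ty 27; tx 46 ty 30; tx 61 ty 29; tx 74 ty 24; tx 86 ty 16; tx 95 ty 5; tx 101 ty -8; tx 104 ty -22; tx 103 ty -36; tx 98 ty -50;
```

```bash
python3 -m jog '[{"tx":8,"ty":12,"tz":0,"rx":0,"ry":0,"rz":0,"claw":0},{"tx":19,"ty":21,"tz":0,"rx":0,"ry":0,"rz":0,"claw":0},{"tx":32,"ty":27,"tz":0,"rx":0,"ry":0,"rz":0,"claw":0},{"tx":46,"ty":30,"tz":0,"rx":0,"ry":0,"rz":0,"claw":0},{"tx":61,"ty":29,"tz":0,"rx":0,"ry":0,"rz":0,"claw":0},{"tx":74,"ty":24,"tz":0,"rx":0,"ry":0,"rz":0,"claw":0},{"tx":86,"ty":16,"tz":0,"rx":0,"ry":0,"rz":0,"claw":0},{"tx":95,"ty":5,"tz":0,"rx":0,"ry":0,"rz":0,"claw":0},{"tx":101,"ty":-8,"tz":0,"rx":0,"ry":0,"rz":0,"claw":0},{"tx":104,"ty":-22,"tz":0,"rx":0,"ry":0,"rz":0,"claw":0},{"tx":103,"ty":-36,"tz":0,"rx":0,"ry":0,"rz":0,"claw":0},{"tx":98,"ty":-50,"tz":0,"rx":0,"ry":0,"rz":0,"claw":0}]'
python3 arc.py 15 12
```

```text
t: 14.95
ee_pos: [0.5863, -0.1197, 0.1155]
orientation: [0.0, 1.0, -0.003, -0.005]
contact_force: [-8.4, -6.5, 5.6]
opening: 0.0205
t 14.95 pos [ 0.5863 -0.1197  0.1155] ang 25.3 rad 0.055 F [-8.4 -6.5  5.6] open 0.0205
tx -8 ty -12; tx -18 ty -22; tx -31 ty -28; tx -45 ty -31; tx -60 ty -31; tx -73 ty -26; tx -85 ty -18; tx -95 ty -8; tx -102 ty 5; tx -105 ty 19; tx -104 ty 33; tx -99 ty 47;
```

One turn is open (angle 25.3°, total 357.8°). On to the second.

```bash
python3 -m jog '[{"tx":-8,"ty":-12,"tz":0,"rx":0,"ry":0,"rz":0,"claw":0},{"tx":-18,"ty":-22,"tz":0,"rx":0,"ry":0,"rz":0,"claw":0},{"tx":-31,"ty":-28,"tz":0,"rx":0,"ry":0,"rz":0,"claw":0},{"tx":-45,"ty":-31,"tz":0,"rx":0,"ry":0,"rz":0,"claw":0},{"tx":-60,"ty":-31,"tz":0,"rx":0,"ry":0,"rz":0,"claw":0},{"tx":-73,"ty":-26,"tz":0,"rx":0,"ry":0,"rz":0,"claw":0},{"tx":-85,"ty":-18,"tz":0,"rx":0,"ry":0,"rz":0,"claw":0},{"tx":-95,"ty":-8,"tz":0,"rx":0,"ry":0,"rz":0,"claw":0},{"tx":-102,"ty":5,"tz":0,"rx":0,"ry":0,"rz":0,"claw":0},{"tx":-105,"ty":19,"tz":0,"rx":0,"ry":0,"rz":0,"claw":0},{"tx":-104,"ty":33,"tz":0,"rx":0,"ry":0,"rz":0,"claw":0},{"tx":-99,"ty":47,"tz":0,"rx":0,"ry":0,"rz":0,"claw":0}]'
python3 arc.py 16.6 11
```

```text
t: 15.95
ee_pos: [0.4865, -0.1666, 0.1157]
orientation: [-0.0, 1.0, -0.003, -0.006]
contact_force: [2.8, 3.4, -12.0]
opening: 0.0203
t 15.95 pos [ 0.4865 -0.1666  0.1157] ang -154.9 rad 0.0553 F [  2.8   3.4 -12. ] open 0.0203
tx 9 ty 13; tx 21 ty 23; tx 36 ty 30; tx 51 ty 32; tx 67 ty 29; tx 81 ty 22; tx 93 ty 11; tx 101 ty -3; tx 105 ty -18; tx 104 ty -34; tx 99 ty -49;
```

```bash
python3 -m jog '[{"tx":9,"ty":13,"tz":0,"rx":0,"ry":0,"rz":0,"claw":0},{"tx":21,"ty":23,"tz":0,"rx":0,"ry":0,"rz":0,"claw":0},{"tx":36,"ty":30,"tz":0,"rx":0,"ry":0,"rz":0,"claw":0},{"tx":51,"ty":32,"tz":0,"rx":0,"ry":0,"rz":0,"claw":0},{"tx":67,"ty":29,"tz":0,"rx":0,"ry":0,"rz":0,"claw":0},{"tx":81,"ty":22,"tz":0,"rx":0,"ry":0,"rz":0,"claw":0},{"tx":93,"ty":11,"tz":0,"rx":0,"ry":0,"rz":0,"claw":0},{"tx":101,"ty":-3,"tz":0,"rx":0,"ry":0,"rz":0,"claw":0},{"tx":105,"ty":-18,"tz":0,"rx":0,"ry":0,"rz":0,"claw":0},{"tx":104,"ty":-34,"tz":0,"rx":0,"ry":0,"rz":0,"claw":0},{"tx":99,"ty":-49,"tz":0,"rx":0,"ry":0,"rz":0,"claw":0},{"tx":99,"ty":-49,"tz":0,"rx":0,"ry":0,"rz":0,"claw":0}]'
python3 arc.py 1 3
python3 - <<'E'
from h import *
p,d=read_camera("side");q,_=read_camera("top")
print([b[:2] for b in blobs(p,*RED,mn=20)])
cv2.imwrite("pics/c5.png",cv2.resize(np.hstack([p[130:310,200:380,::-1],q[90:270,130:400,::-1]]),None,fx=1.75,fy=1.75,interpolation=cv2.INTER_CUBIC))
E
python3 chk.py
```

```text
t: 16.95
ee_pos: [0.5852, -0.1176, 0.1155]
orientation: [0.001, 1.0, -0.002, -0.007]
contact_force: [-8.8, -2.7, 4.3]
opening: 0.0199
t 16.95 pos [ 0.5852 -0.1176  0.1155] ang 27.8 rad 0.0549 F [-8.8 -2.7  4.3] open 0.0199
tx 0 ty -1; tx -1 ty -2; tx -1 ty -3; 
[([231.0, 167.7], [227, 165, 9, 7, 45])]
CHK ang 25.6 r 0.0549 F [-6.8 -2.5  5.5] open 0.0203
```

View pics/c5.png

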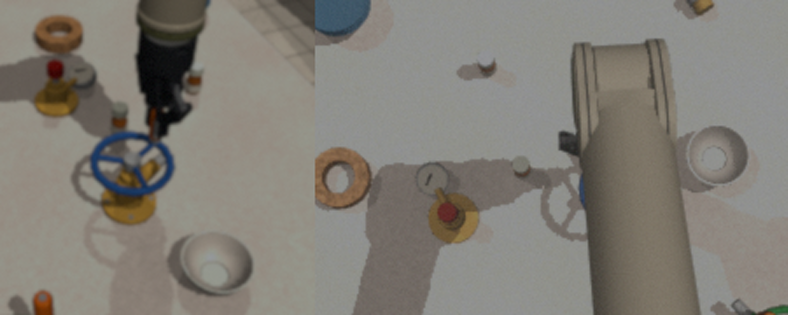

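The handle is still gripped at (153,120). The knob is down at (55,70), and the vials, dish and cork ring look unmoved. The angle settled to 25.6°, about 2° short, so I'll nudge it and let it settle.

```bash
python3 -m jog '[{"tx":-0.5,"ty":-1.2,"tz":0,"rx":0,"ry":0,"rz":0,"claw":0},{"tx":-0.8,"ty":-1.7,"tz":0,"rx":0,"ry":0,"rz":0,"claw":0},{"tx":-0.8,"ty":-1.7,"tz":0,"rx":0,"ry":0,"rz":0,"claw":0},{"tx":-0.8,"ty":-1.7,"tz":0,"rx":0,"ry":0,"rz":0,"claw":0},{"tx":-0.8,"ty":-1.7,"tz":0,"rx":0,"ry":0,"rz":0,"claw":0},{"tx":-0.8,"ty":-1.7,"tz":0,"rx":0,"ry":0,"rz":0,"claw":0}]'
python3 - <<'E'
from h import *
for k in range(5):
    p,_=read_camera("top");s=read_state();d=s['ee_pos'][:2]-[.5366,-.1432];print(s['t'],np.degrees(np.arctan2(d[1],d[0])),abs(s['joint_velocities']).max(),s['opening'])
a=np.load("top0.npz")['p']
for n,(u,v) in dict(va=(248,185),vb=(228,126),dish=(360,179),cork=(143,191)).items():
    g=lambda i:cv2.cvtColor(i,cv2.COLOR_RGB2GRAY)
    r=24 if n in('dish','cork') else 9
    m=cv2.matchTemplate(g(p)[v-r-8:v+r+8,u-r-8:u+r+8],g(a)[v-r:v+r,u-r:u+r],cv2.TM_CCOEFF_NORMED)
    _,c,_,l=cv2.minMaxLoc(m);print(n,'shift px',l[0]-8,l[1]-8,round(c,2))
E
```

```text
t: 17.55
ee_pos: [0.5856, -0.1184, 0.1156]
orientation: [0.001, 1.0, -0.003, -0.006]
contact_force: [-4.2, -2.8, -1.3]
opening: 0.0206
17.6 26.916223736949345 0.0015446479052390854 0.020586382587514315
17.65 26.95677443666275 0.0020516229851653255 0.020128628380632063
17.7 26.98855409844139 0.001695916024028355 0.020068515537909927
17.75 26.976815975891853 0.0014918332913690369 0.020112003242108527
17.8 26.99565733978455 0.001155132835990364 0.02045943223772684
va shift px 0 0 0.76
vb shift px 0 0 1.0
dish shift px 0 0 0.96
cork shift px 0 0 0.9
```

Everything is steady: 27.0° against the 27.5° stop angle, so about 719.5° open, with nothing else displaced. Handing in.

```bash
python3 -c "
from cell import *
print(job_done())"
```

```text
the job is handed in; nothing more can be done
None
```

The job is handed in at about 18 s of the 72 s allowed, with the gripper still holding the orange handle. No verdict is reported.

- **Relief knob:** I pulled it up 20.4 mm. The 27 N pull was above the 10 N spring, so it was on its stop. I held it there for about half a second, lowered it and let go. The last camera views show it back down.
- **Wheel shut:** I turned it clockwise 324° (0.90 turn), where it hit a firm stop at a handle angle of 27.5°. It did not move when I pushed against it twice more.
- **Wheel open:** I then opened it two turns. It rests at 27.0°, which is about 719.5° from shut (12.56 rad, ±0.2 allowed).
- **Grip:** The arm stood still over the last five readings. The fingers read 20 mm open on the 22 mm handle, gripping at a set 60 N.
- **Loose items:** Both vials, the dish and the cork ring show no shift in the top view. Vial A's match was weaker (0.76) because the arm's shadow lay across it.
- **Disagreements:**
  - After the second turn the handle drifted back about 2°, which I corrected before handing in.
  - The tool tilted about 1.8° at the stop, which I also levelled.

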